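# Clamp a cast sample in the last free bay of a four-bay test fixture

## Task

Stand the loose aluminium sample upright in the one free bay of the fixture, then turn that bay's orange knob clockwise until the rubber-tipped clamp has pushed the sample flush against the anvil and presses it with about 12 N. The casting has thin walls, so the clamp must never press it with more than 20 N; do not touch the three full bays or their knobs, leave everything else on the desk where it is, and let go when the sample is clamped.

Things in the scene. Friction and masses are not known exactly. Their poses are not given: they have to be found in the camera images.
- sample: the loose cast-aluminium sample, an upright block 22 (its x) x 34 (its y) x 66 mm (its z), 0.1 to 0.17 kg, dark round bores on its two wide faces and an orange mark on top; stands on the desk at the start. Origin: centre of its underside; the half-turned block is the same.
- bay: the free bay, a fixed module 185 x 60 mm with an orange knob, in any of the four places of the row (64 mm apart along its y); all bays are alike and parallel. Origin: under its middle, on the fixture's base plate 12 mm above the desk. x runs from anvil to knob, z up. Floor at z = 10 mm. White gearbox from x = 12 to 82 mm, 56 mm wide, top at z = 40 mm, the knob's axis at x = 45 mm, y = 0.
- anvil_top (a point): middle of the upper edge of the free bay's anvil face, at the bay's (-68, 0, 30) mm. The face looks to the bay's +x, is 44 mm wide and 20 mm high over the bay's floor; the anvil is 20 mm thick.
- nest (a point): on the free bay's floor, 22 mm above the desk, at the bay's (-57, 0, 10) mm, axes as the bay's: where the centre of the clamped sample's underside belongs, its 22 mm thickness along the bay's x (it then touches the anvil). Put down up to 4 mm farther from the anvil it clears the clamp's tip too, and the clamp slides it home.
- knob_grip (a point): on the orange knob's axis, 83 mm above the desk, the height to grip. Its axes turn with the knob: x along the grip bar (40 mm long, 14 mm thick, 32 mm high), y across it (grip across y), z up. Under the bar a disc of 44 mm diameter, its top 23 mm below this point. At the start the bar lies along the bay's x, the clamp fully back. Clockwise from above closes the clamp, 13 mm per rad, up to 1.7 rad.
- knob_bar_top (a point): centre of the top of the orange knob's bar, 90 mm above the desk. The knob stays where it is left. Turning it takes 0.24 N m of friction all the way (when one stops, 0 to 0.24 of it stays wound up: compare readings after equal steps), and each newton of clamp force adds 0.013 N m: at 12 N, 0.16 N m more than when it turns free. Let go at over 18 N it slips back to 18 N.
- clamp: the free bay's clamp carriage, steel, 24 x 26 x 20 mm; origin at its centre, axes as the bay's. Ahead of it (-x) a sprung plunger (7 N/mm, no preload) carries a rubber tip (18 mm diameter, top 44 mm above the desk) on a screw: its face is 33 to 43 mm ahead of the origin, different every time, not measured. Gap to the anvil at the start: 29 to 39 mm. Turn needed for 12 N: about 0.65 to 1.45 rad.
- full_bay1: one of the three full bays (same size and axes as the free bay), a like sample (22 x 34 x 66 mm) already standing at its anvil, with a black knob of the same size as the orange one, its bar within 0.6 rad of the bay's x. Not to be touched; the knobs turn easily.
- full_bay2: another full bay, as full_bay1
- full_bay3: another full bay, as full_bay1
- fixture: fixed aluminium base plate 200 x 270 x 12 mm under the four bays; origin under the middle of the row, axes parallel to the bays'
- tape_roll: bystander: roll of yellow tape lying flat, 90 mm diameter, 24 mm high, origin under its centre
- pen_cup: bystander: black cup, 76 mm diameter, 100 mm high, origin under its centre
- mug: bystander: white mug, 80 mm diameter, 90 mm high, handle at its +y, origin under its centre
- flange: bystander: cast flange, 84 mm diameter, 50 mm high, origin under its centre
- parts_box: bystander: cardboard box 100 x 80 x 60 mm, origin under its centre

How it is judged:
On the way, in this order (a step that is already met when the one before it is completed fails the run):
1. the sample stands upright on the floor of the free bay, between anvil and clamp, let go and not yet clamped (x of sample in the frame of bay between -0.06 and -0.04 m and y of sample in the frame of bay between -0.008 and 0.008 m and z of sample in the frame of bay below 0.0125 m and angle between sample's own z axis and vertical below 0.08 rad and contact force between clamp and sample below 3 N and contact force between the fingers and sample below 0.1 N), for 0.2 s.
2. the clamp presses the sample against the anvil (x of sample in the frame of bay between -0.06 and -0.0545 m and y of sample in the frame of bay between -0.008 and 0.008 m and z of sample in the frame of bay below 0.0125 m and angle between sample's own z axis and vertical below 0.08 rad and contact force between clamp and sample above 7 N), for 0.2 s.
At the end, for the whole second after the job is handed in: The sample stands upright (within 0.08 rad) on the floor of the free bay, within 8 mm of its middle line, flush with the anvil (within 2.5 mm and 0.06 rad), at rest, and the clamp presses it with 7 to 18 N (all of step 2 and angle between the x axis of sample and the x axis of bay, either way round below 0.06 rad and contact force between clamp and sample below 18 N and linear speed of sample below 0.01 m/s); the robot touches nothing.
It fails at once if the clamp presses the sample with more than 20 N (contact force between clamp and sample above 20 N).
It fails at once if a full bay or its knob is touched (more than 0.5 N) (contact force between anything else and full_bay1 above 0.5 N or contact force between anything else and full_bay2 above 0.5 N or contact force between anything else and full_bay3 above 0.5 N).
It fails at once if a bystander is moved more than 20 mm (distance of any of tape_roll, pen_cup, mug, flange, parts_box from where it was at the start of the episode above 0.02 m).
It also fails if it takes over 70 s, if anything falls off the work surface, if the arm or the gripper's body presses on something with over 40 N, if the wrist force passes 120 N, or if a joint passes its speed limit or range.

## Robot

A 6-joint arm with a two-finger parallel gripper is mounted at the origin on the work surface. World frame = base frame: x ahead of the robot, y to its left, z up, the work surface at z = 0. Lengths are in m, angles in rad, forces in N, time in s.
With the tool pointing down it reaches from about 0.3 to 0.875 m from the base axis. Payload 6.4 kg.
Tool frame: the origin (TCP) lies on the centre line of the jaws, within the pads' length; the fingertips stand 8 mm ahead of it and the grasp point (between the pads) lies 11 mm behind it; z points along the fingers, y is the direction in which the jaws open and shut (so a half turn about z gives the same grasp; the last joint's range is limited). The gripper opens to 88 mm and grips with 3 to 60 N. Pads are 18 mm wide; open, the fingers measure 123 mm over their backs; the gripper's body (75 mm by 187 mm) begins 45 mm behind the grasp point.
Start: joints at [-1.339, 0.181, 1.607, -0, 1.354, -0.206], TCP at [0.244, -0.521, 0.247] pointing down, gripper open.
Joint ranges: [-2.99, 2.99], [-0.89, 2.07], [0.3, 2.58], [-1.14, 4.28], [0, 2.63], [-3.12, 3.12]. Speed limits (rad/s): [2.57, 2.57, 3.01, 3.14, 3.14, 3.14].

## Interface

Orientations are given as a unit quaternion [x, y, z, w].
In Python, from cell import bot gives the robot as it stands.
- The arm moves only by the tool move_arm, never from a script. Its argument "targets" is a list of rows, each a list of 2 entries, a list of its own where there are three numbers: the shift along the tool's x, y, z in cm, then the turn, a rotation vector about the tool's x, y, z in rad. In form: [[[x, y, z], [ax, ay, az]], ...]. A call has 1 to 12 rows; each row shifts and turns the commanded pose from where the row before left it, along the tool's axes as they then stand; what a row does not reach is not made up. A row lasts 1/10 s, in which the tool goes at most 50 mm and 8.59 degrees, less where a joint would pass 70% of its speed; a pose out of reach is approached as far as the arm can. A call is refused whole if a number of a shift passes 5 or a number of a turn 0.15, either way. A call with a gripper value outside its range is refused whole. "grip" is the opening, from 0 (shut) to 1 (fully open), set as the call begins (left out, the last holds). The fingers move at their own pace and stop on an object; "newtons" is the grip in N (left out, the last holds). Time passes only in rows, so rows that do not move let the fingers close. It gives the time, the measured TCP pose, the force and the opening at its end, in the units of the state.
- bot.get_state(): the state, without advancing time (a new reading comes with each control period).
- bot.get_image(name): name is "scene" or "top" or "wrist"; returns a dict with "pixels" (400x640x3 uint8, red, green, blue), "fx", "fy", "cx", "cy" (pixels), "T" (4x4, takes a point from camera to world coordinates); the wrist camera has in their place "T_tool_cam" (4x4, takes a point from camera to tool coordinates, whose origin is the TCP and whose axes are the flange's). Camera axes: x right, y down, z forward; pixel columns grow to the right and rows downward; lengths in m; the calibration is good to about 2 mm. A picture is of the moment at which its call begins: read the wrist's pose just before it. There is no depth.
- bot.sign_off(): hands the job in, once; it reports no verdict.
Trained networks look in the newest picture that a camera, given by its name, has taken for a name from the list of things; names that differ only in an ending like _2 or _b are one class to them, and where a whole thing is asked for, a point or a joint stands for the part that bears it (a point fixed in the world has none). Each returns a list of dicts, best first, with "p" (0 to 1); they miss things now and then, are a little off and sometimes report something else, mostly with a low value. They report only what shows in the picture. A call takes as long as a camera call.
- bot.trace(name, camera): "pixels" (400x640 bool, what is visible of it).
- bot.spot_point(name, camera): "point" ([x, y, z] in m, in the coordinates of the camera as it stood for that picture, good to about 4 mm: a listed point, or the origin of a listed thing).
The state is a dict: "time_s": time; "q": joint angles; "joint_velocities": joint speeds; "joint_efforts": joint torques, N m; "position": TCP position; "tcp_rot": TCP orientation; "contact_force": force on the tool from outside, world axes, zero at the start; "torque": the same for the moment, N m; "width": opening from 0.0 (shut) to 1.0 (fully open).
Only numpy, scipy, OpenCV 4.12 (cv2) and the standard library are available. Lean on these libraries where they do the work, as an engineer would, in place of code of your own. Each camera call takes 0.05 s, during which the arm holds its last target.

## Working session

There is one attempt and no reset: what is moved stays moved. The work goes in short steps, Python scripts to look and compute and a tool call to move; the robot and the scene stay as the last step left them, time stands still between calls to the robot, and variables do not carry over. Pictures are saved under pics/ and viewed, and the job is handed in when it is done.

Besides the shell and the picture viewer there is one more tool, called after "Emit:" as a command line: name --argument value ..., lists and objects as JSON in quotes. move_arm: Moves the arm, as the interface text tells. Its arguments: {"type":"object","properties":{"targets":{"type":"array","items":{"type":"array"}},"grip":{"type":"number"},"newtons":{"type":"number"}},"required":["targets"]}

```bash
ls; mkdir -p pics; cat > h.py <<'E'
import numpy as np, cv2
from scipy.spatial.transform import Rotation as R
from cell import bot
def Ttool():
    s=bot.get_state(); T=np.eye(4); T[:3,:3]=R.from_quat(s['tcp_rot']).as_matrix(); T[:3,3]=s['position']; return T
def img(name,fn=None):
    Tt=Ttool(); im=bot.get_image(name)
    T=im['T'] if 'T' in im else Tt@np.array(im['T_tool_cam'])
    if fn: cv2.imwrite('pics/'+fn+'.png',im['pixels'][:,:,::-1])
    return im,np.array(T)
def spot(n,c,T):
    return [(round(d['p'],2),np.round((T@np.r_[d['point'],1])[:3],4)) for d in bot.spot_point(n,c)]
def ray(im,T,u,v,z):
    d=T[:3,:3]@np.array([(u-im['cx'])/im['fx'],(v-im['cy'])/im['fy'],1]); o=T[:3,3]
    return o+d*(z-o[2])/d[2]
def proj(im,T,p):
    c=np.linalg.inv(T)@np.r_[p,1]; return np.array([im['fx']*c[0]/c[2]+im['cx'],im['fy']*c[1]/c[2]+im['cy']])
E
python3 - <<'E'
from h import *
s=bot.get_state(); print(s)
for c in ['scene','top']:
    im,T=img(c,c+'0'); print(c,np.round(T,3).tolist(),im['fx'])
    for n in ['sample','bay','anvil_top','nest','knob_grip','knob_bar_top','clamp','full_bay1','fixture','tape_roll','pen_cup','mug','flange','parts_box']:
        print(n,spot(n,c,T))
E
```

```text
pics
{'time_s': 0.0, 'q': array([-1.33929312e+00,  1.81491439e-01,  1.60794565e+00, -3.28231400e-05,
        1.35379959e+00, -2.06325799e-01]), 'joint_velocities': array([ 4.14219940e-05,  2.85438664e-04, -1.01985625e-03,  1.21270059e-04,
        8.33134934e-04, -8.71720331e-05]), 'joint_efforts': array([ 9.04559274e-04, -4.33861506e+01, -3.41844893e+01,  7.03050429e-02,
        3.86235933e-02, -1.54321328e-04]), 'position': array([ 0.24366276, -0.52027429,  0.24586815]), 'tcp_rot': array([ 9.76132661e-01,  2.17173551e-01, -2.63703457e-05, -8.21748170e-04]), 'contact_force': array([ 0.29471502,  0.34888699, -0.1545286 ]), 'torque': array([-0.03060068, -0.02365963,  0.02184072]), 'width': 1.0014828167550527}
scene [[-0.639, 0.43, -0.638, 1.153], [0.769, 0.346, -0.537, 0.466], [-0.01, -0.834, -0.552, 0.586], [0.0, 0.0, 0.0, 1.0]] 368.48166254174504
sample [(0.83, array([ 0.5149, -0.3166,  0.0007]))]
bay [(0.75, array([ 0.5735, -0.0355,  0.0131])), (0.6, array([ 0.5002, -0.0259,  0.0431]))]
anvil_top [(0.75, array([ 0.5026, -0.0275,  0.0422]))]
nest [(0.67, array([ 0.5191, -0.0241,  0.0
[... 1076 characters left out ...]
rip [(0.45, array([ 0.613 , -0.0402,  0.085 ]))]
knob_bar_top [(0.73, array([ 0.6134, -0.0386,  0.0907])), (0.38, array([0.5947, 0.1557, 0.0139]))]
clamp [(0.54, array([ 0.5752, -0.0365,  0.0314]))]
full_bay1 [(0.95, array([0.5809, 0.0272, 0.0132])), (0.91, array([0.5932, 0.1563, 0.0108]))]
fixture [(0.75, array([ 0.5844,  0.0629, -0.0022])), (0.47, array([ 0.6952, -0.2488, -0.    ]))]
tape_roll [(0.8, array([ 0.6973, -0.2512, -0.0013]))]
pen_cup [(0.67, array([ 0.6115, -0.4345, -0.0017]))]
mug [(0.27, array([ 0.6072, -0.4381, -0.003 ]))]
flange [(0.7, array([ 0.5335,  0.4144, -0.0014]))]
parts_box [(0.92, array([6.959e-01, 3.613e-01, 4.000e-04])), (0.71, array([ 0.5145, -0.3136,  0.0056]))]
```

View pics/scene0.png

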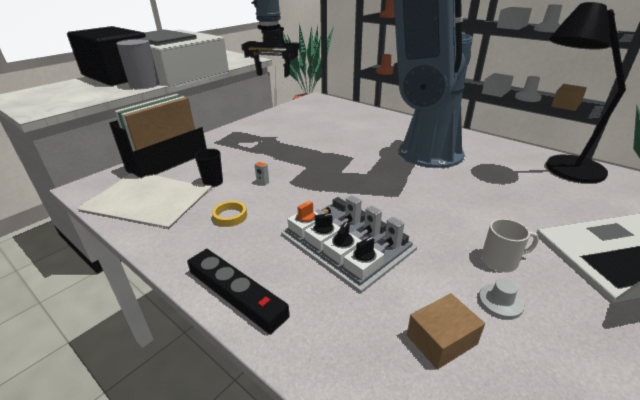

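View pics/top0.png

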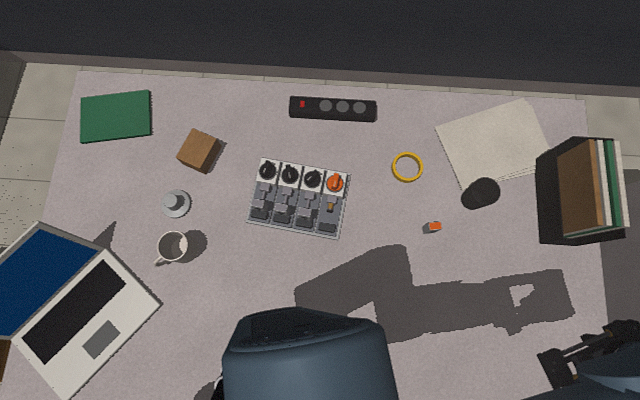

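The free bay is the right-hand one in the top view, with its orange knob at (335,183). The sample is at (432,227), standing alone.

```bash
cat >> h.py <<'E'
def plan(p,yaw):
    """target TCP pos, yaw of tool y axis (mod pi) -> total shift in tool axes (cm), turn about tool z"""
    T=Ttool(); d=T[:3,:3].T@(np.array(p)-T[:3,3]); 
    y=np.arctan2(T[1,1],T[0,1]); e=(yaw-y+np.pi/2)%np.pi-np.pi/2
    print('pos',np.round(T[:3,3],4),'tilt',np.round(T[:3,2],4),'tool y yaw',round(y,4),'q',np.round(bot.get_state()['q'],3))
    print('shift cm',np.round(d*100,2),'turn z',round(-e,4))
E
python3 - <<'E'
from h import *
im,T=img('wrist','w0'); print(np.round(im['T_tool_cam'],3).tolist(),im['fx'])
plan([0.514,-0.315,0.25],np.arctan2(-.9,.42))
E
```

```text
[[-0.0, -0.961, -0.276, 0.071], [1.0, -0.0, -0.001, -0.0], [0.001, -0.276, 0.961, -0.137], [0.0, 0.0, 0.0, 1.0]] 318.56811470412555
pos [ 0.2438 -0.5208  0.2467] tilt [-0.e+00 -1.e-04 -1.e+00] tool y yaw -1.1329 q [-1.339  0.181  1.607 -0.     1.354 -0.206]
shift cm [33.2  -7.18 -0.33] turn z 0.0012
```

View pics/w0.png

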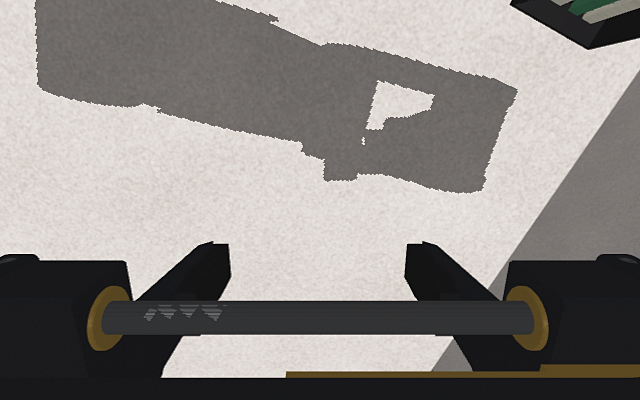

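Emit:
move_arm --targets '[[[4.5,-1.0,0],[0,0,0]],[[4.5,-1.0,0],[0,0,0]],[[4.5,-1.0,0],[0,0,0]],[[4.5,-1.0,0],[0,0,0]],[[4.5,-1.0,0],[0,0,0]],[[4.5,-1.0,0],[0,0,0]],[[4.2,-1.0,0],[0,0,0]],[[0,0,0],[0,0,0]],[[0,0,0],[0,0,0]],[[0,0,0],[0,0,0]]]'

```text
time_s: 2.55
position: [0.4959, -0.3258, 0.2466]
tcp_rot: [0.976, 0.217, -0.0, -0.0]
contact_force: [0.8, 0.1, -0.3]
width: 0.999
```

```bash
python3 - <<'E'
from h import *
im,T=img('wrist','w1')
print(spot('sample','wrist',T))
plan([0.514,-0.315,0.25],np.arctan2(-.9,.42))
for d in bot.trace('sample','wrist')[:1]:
    m=np.array(d['pixels']).astype(np.uint8); v,u=np.nonzero(m); print(d['p'],len(u),u.min(),u.max(),v.min(),v.max())
E
```

```text
[(0.84, array([ 0.5173, -0.3122, -0.0028]))]
pos [ 0.4957 -0.3262  0.2467] tilt [-2.e-04 -2.e-04 -1.e+00] tool y yaw -1.1349 q [-0.782  0.221  1.559 -0.     1.361  0.353]
shift cm [ 2.13 -0.24 -0.33] turn z -0.0007
0.61 926 298 334 145 179
```

View pics/w1.png

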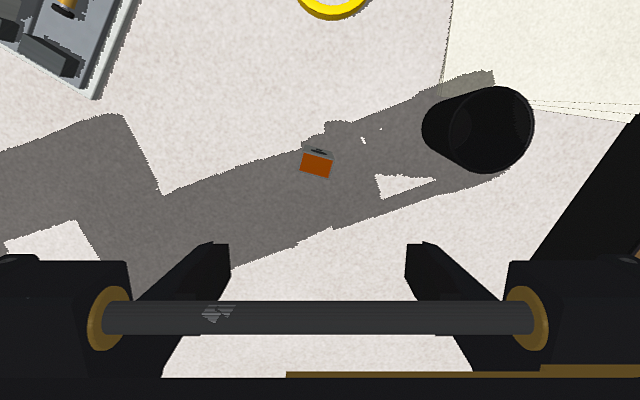

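The sample's orange top is at about (316,165). Its wide direction runs roughly along the columns, tilted about 15°. Next I'll fit the rectangle.

```bash
cat >> h.py <<'E'
def orange(im,T,z,box=None):
    h=cv2.cvtColor(im['pixels'],cv2.COLOR_RGB2HSV)
    m=((h[:,:,0]<14)&(h[:,:,1]>180)&(h[:,:,2]>70)).astype(np.uint8)
    if box: 
        k=np.zeros_like(m); k[box[1]:box[3],box[0]:box[2]]=1; m*=k
    n,l,st,ce=cv2.connectedComponentsWithStats(m); i=1+np.argmax(st[1:,4]); 
    c=max(cv2.findContours((l==i).astype(np.uint8),0,1)[0],key=cv2.contourArea)[:,0,:]
    P=np.array([ray(im,T,u,v,z)[:2] for u,v in c])
    r=cv2.minAreaRect((P*1000).astype(np.float32)); b=cv2.boxPoints(r)
    e=b[1]-b[0]; f=b[2]-b[1]; L,S=(e,f) if np.linalg.norm(e)>np.linalg.norm(f) else (f,e)
    print('center',np.round(r[0],1),'long',round(float(np.linalg.norm(L)),1),'short',round(float(np.linalg.norm(S)),1),'yaw long mod pi',round(float(np.arctan2(L[1],L[0])%np.pi),4),'short',round(float(np.arctan2(S[1],S[0])%np.pi),4),st[i])
E
python3 - <<'E'
from h import *
im,T=img('wrist')
orange(im,T,.066)
E
```

```text
center [ 513.3 -315.1] long 29.8 short 18.3 yaw long mod pi 1.7366 short 0.1658 [299 153  33  25 313]
```

Emit:
move_arm --targets '[[[2.1,-0.3,0],[0,0,0]],[[0,0,0],[0,0,-0.145]],[[0,0,0],[0,0,-0.145]],[[0,0,0],[0,0,-0.145]],[[0,0,0],[0,0,-0.145]],[[0,0,0],[0,0,-0.145]],[[0,0,0],[0,0,-0.145]],[[0,0,0],[0,0,-0.145]],[[0,0,0],[0,0,-0.145]],[[0,0,0],[0,0,-0.14]],[[0,0,4],[0,0,0]],[[0,0,0],[0,0,0]]]'

```text
time_s: 3.95
position: [0.5116, -0.3122, 0.2021]
tcp_rot: [0.646, 0.763, 0.0, -0.004]
contact_force: [-0.5, -0.0, -0.5]
width: 1.0
```

Emit:
move_arm --targets '[[[0,0,0],[0,0,0]],[[0,0,0],[0,0,0]]]'

```text
time_s: 4.15
position: [0.5148, -0.3143, 0.2083]
tcp_rot: [0.646, 0.763, -0.0, 0.001]
contact_force: [-0.1, -0.3, 0.5]
width: 0.997
```

```bash
python3 - <<'E'
from h import *
im,T=img('wrist','w2')
orange(im,T,.066)
print(spot('sample','wrist',T))
plan([0.5133,-0.3151,0.058],.166)
E
```

```text
center [ 513. -315.] long 30.0 short 17.1 yaw long mod pi 1.7433 short 0.1726 [306 179  20  33 413]
[(0.68, array([ 0.5172, -0.3148,  0.0009]))]
pos [ 0.515  -0.3142  0.2085] tilt [ 0.0019 -0.0017 -1.    ] tool y yaw 0.1666 q [-0.744  0.276  1.572  0.     1.291 -0.911]
shift cm [-0.03 -0.21 15.05] turn z 0.0006
```

View pics/w2.png

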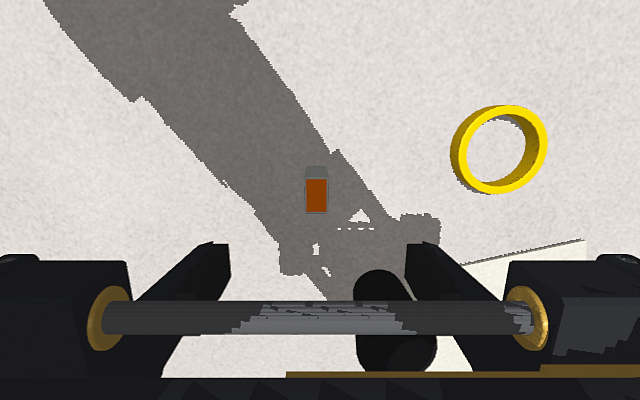

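Emit:
move_arm --targets '[[[0,-0.2,4],[0,0,0]],[[0,0,4],[0,0,0]],[[0,0,4],[0,0,0]],[[0,0,3],[0,0,0]],[[0,0,1.6],[0,0,0]],[[0,0,0],[0,0,0]],[[0,0,0],[0,0,0]],[[0,0,0],[0,0,0]],[[0,0,0],[0,0,0]]]'

```text
time_s: 5.15
position: [0.5136, -0.3148, 0.0428]
tcp_rot: [0.646, 0.764, -0.0, 0.002]
contact_force: [0.0, 0.8, 0.2]
width: 1.0
```

```bash
python3 - <<'E'
from h import *
im,T=img('wrist','w3')
plan([0.5132,-0.315,0.042],.169)
E
```

```text
pos [ 0.5133 -0.3146  0.0424] tilt [ 0.0021 -0.0019 -1.    ] tool y yaw 0.167 q [-0.747  0.491  1.661  0.     0.987 -0.914]
shift cm [-0.04 -0.02  0.04] turn z -0.002
```

View pics/w3.png

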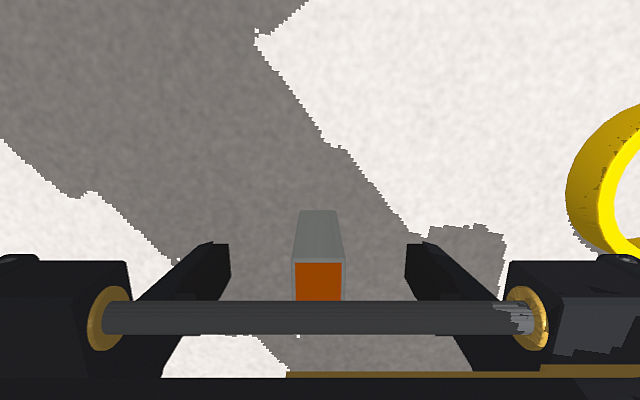

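The sample stands centred between the fingers, with its orange top at (318,280). I'm closing the gripper.

Emit:
move_arm --targets '[[[0,0,0],[0,0,0]],[[0,0,0],[0,0,0]],[[0,0,0],[0,0,0]],[[0,0,0],[0,0,0]],[[0,0,0],[0,0,0]],[[0,0,0],[0,0,0]],[[0,0,0],[0,0,0]],[[0,0,0],[0,0,0]]]' --grip 0 --newtons 25

```text
time_s: 6.0
position: [0.5125, -0.3138, 0.0407]
tcp_rot: [0.646, 0.764, 0.0, -0.0]
contact_force: [-0.5, 0.2, 0.3]
width: 0.296
```

Emit:
move_arm --targets '[[[0,0,0],[0,0,0]],[[0,0,0],[0,0,0]],[[0,0,0],[0,0,0]],[[0,0,0],[0,0,0]]]'

```text
time_s: 6.4
position: [0.5125, -0.3138, 0.0407]
tcp_rot: [0.646, 0.764, 0.0, -0.0]
contact_force: [0.3, -1.1, -1.0]
width: 0.241
```

Emit:
move_arm --targets '[[[0,0,-2],[0,0,0]],[[0,0,-4],[0,0,0]],[[0,0,-5],[0,0,0]],[[0,0,-5],[0,0,0]],[[0,0,-2],[0,0,0.14]],[[4,0.9,0],[0,0,0.13]],[[4,0.9,0],[0,0,0]],[[4,1,0],[0,0,0]],[[3,1,0],[0,0,0]],[[0,0,0],[0,0,0]],[[0,0,0],[0,0,0]],[[0,0,0],[0,0,0]]]'

```text
time_s: 7.6
position: [0.5602, -0.168, 0.2205]
tcp_rot: [0.743, 0.67, -0.0, -0.0]
contact_force: [-0.6, 0.3, -0.7]
width: 0.248
```

```bash
python3 - <<'E'
from h import *
im,T=img('wrist','w4')
for n in ['bay','anvil_top','nest','knob_grip','knob_bar_top','clamp','full_bay1']: print(n,spot(n,'wrist',T))
orange(im,T,.09)
print(bot.get_state()['width'])
plan([0.518,-0.025,0.2],-.1)
E
```

```text
bay [(0.59, array([ 0.572 , -0.0315,  0.0123]))]
anvil_top [(0.61, array([ 0.5069, -0.0217,  0.0421]))]
nest [(0.8, array([ 0.5159, -0.0287,  0.0206]))]
knob_grip [(0.69, array([ 0.616 , -0.0401,  0.0839])), (0.45, array([ 0.5733, -0.0372,  0.0304]))]
knob_bar_top [(0.72, array([ 0.6197, -0.0376,  0.0907]))]
clamp [(0.9, array([ 0.5754, -0.0381,  0.0304]))]
full_bay1 []
center [ 549.7 -251.3] long 43.5 short 33.8 yaw long mod pi 3.0377 short 1.4669 [ 293  268   47   33 1149]
0.24791163211111708
pos [ 0.5604 -0.1676  0.2207] tilt [-0. -0. -1.] tool y yaw -0.1037 q [-0.493  0.226  1.607 -0.     1.308 -0.39 ]
shift cm [13.75 -5.69  2.07] turn z -0.0037
```

View pics/w4.png

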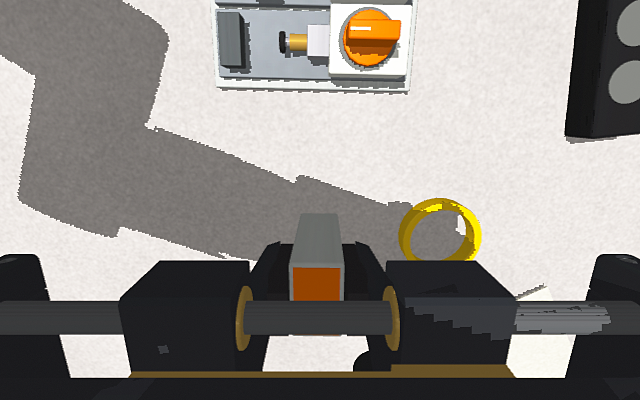

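Emit:
move_arm --targets '[[[2,-2,0],[0,0,0]],[[2,-1,0],[0,0,0]],[[2,0,0],[0,0,0]],[[0,0,0],[0,0,0]],[[0,0,0],[0,0,0]],[[0,0,0],[0,0,0]]]'

```text
time_s: 8.6
position: [0.537, -0.1052, 0.2208]
tcp_rot: [0.743, 0.67, -0.0, 0.0]
contact_force: [-0.2, 0.7, -0.1]
width: 0.249
```

```bash
python3 - <<'E'
from h import *
im,T=img('wrist','w5')
print(np.round(T,4).tolist())
for n in ['bay','anvil_top','nest','knob_grip','knob_bar_top','clamp','full_bay1']: print(n,spot(n,'wrist',T))
orange(im,T,.09,(0,0,640,230))
plan([0.518,-0.025,0.2],-.1)
cv2.imwrite('pics/w5c.png',cv2.resize(im['pixels'][0:230,150:550,::-1],None,fx=2,fy=2,interpolation=cv2.INTER_NEAREST))
E
```

```text
[[0.9946, -0.0997, -0.028, 0.5437], [-0.1035, -0.9558, -0.2751, -0.0342], [0.0007, 0.2765, -0.961, 0.3579], [0.0, 0.0, 0.0, 1.0]]
bay []
anvil_top [(0.61, array([ 0.5033, -0.0203,  0.0416]))]
nest [(0.75, array([ 0.5151, -0.0289,  0.0199]))]
knob_grip [(0.73, array([ 0.6151, -0.0389,  0.085 ])), (0.58, array([ 0.6195, -0.0404,  0.0879]))]
knob_bar_top [(0.62, array([ 0.6202, -0.039 ,  0.0882]))]
clamp [(0.61, array([ 0.5745, -0.0367,  0.034 ])), (0.15, array([ 0.506 , -0.0219,  0.043 ]))]
full_bay1 [(0.89, array([0.5781, 0.0264, 0.0141]))]
center [610.3 -46.8] long 44.1 short 16.0 yaw long mod pi 2.7233 short 1.1525 [377 103  53  25 238]
pos [ 0.5368 -0.1046  0.2206] tilt [-1.e-04  0.e+00 -1.e+00] tool y yaw -0.1033 q [-0.41   0.143  1.704 -0.     1.294 -0.306]
shift cm [ 7.73 -2.69  2.07] turn z -0.0033
```

View pics/w5c.png

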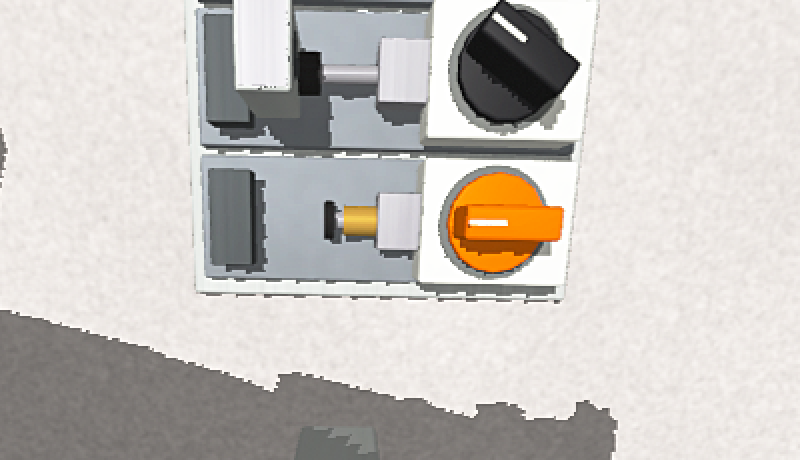

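The free bay is the lower one, with the orange knob at crop (505,223). The anvil's top is at crop x 210–250 and the rubber tip at x≈325. I'll fit the bay's pose to its corners.

```bash
cat > fit.py <<'E'
from h import *
from scipy.optimize import least_squares
T=np.array([[0.9946,-0.0997,-0.028,0.5437],[-0.1035,-0.9558,-0.2751,-0.0342],[0.0007,0.2765,-0.961,0.3579],[0,0,0,1.]])
im,_=img('wrist')
obs=[((418,283),(12,-28,40)),((562,288),(82,-28,40)),((210,170),(-88,22,30)),((250,170),(-68,22,30)),((250,264),(-68,-22,30)),((210,264),(-88,-22,30)),((577,156),(82,28,40)),((427,156),(12,28,40))]
U=np.array([o[0] for o in obs])/2+[150,0]; B=np.array([o[1] for o in obs])/1000.
def bw(p,b): 
    c,s=np.cos(p[2]),np.sin(p[2]); return np.array([p[0]+c*b[0]-s*b[1],p[1]+s*b[0]+c*b[1],.012+b[2]])
f=lambda p: np.ravel([proj(im,T,bw(p,b))-u for b,u in zip(B,U)])
r=least_squares(f,[.572,-.036,-.1],loss='soft_l1',x_scale=[.01,.01,.1]); p=r.x
print(np.round(p,4)); print(np.round(f(p).reshape(-1,2),1).tolist())
print('nest',bw(p,[-.057,0,.01]),'target',bw(p,[-.0548,0,.01]),'knob',bw(p,[.045,0,.071]))
np.save('bay.npy',p)
P=ray(im,T,150+326/2,110,.035); c,s=np.cos(p[2]),np.sin(p[2]); print('tip bay x', c*(P[0]-p[0])+s*(P[1]-p[1]))
for n,pt in [('tapecheck',[.515,-.024,.022])]: pass
E
python3 fit.py
```

```text
[ 0.5719 -0.0351 -0.1233]
[[-0.1, 0.1], [1.8, -0.9], [-1.8, -1.0], [-0.3, -0.6], [0.5, 0.8], [-0.2, 0.3], [1.7, 1.8], [-1.1, 0.2]]
nest [ 0.5153254  -0.02809552  0.022     ] target [ 0.51750869 -0.02836616  0.022     ] knob [ 0.61655062 -0.04064369  0.083     ]
tip bay x -0.03207833242250833
```

```bash
python3 -c "
from h import *
plan([0.5177,-0.0273,0.11],-.123)"
```

```text
pos [ 0.5368 -0.1046  0.2207] tilt [-1.e-04  0.e+00 -1.e+00] tool y yaw -0.1032 q [-0.409  0.143  1.704 -0.     1.294 -0.306]
shift cm [ 7.49 -2.7  11.07] turn z 0.0198
```

Emit:
move_arm --targets '[[[2.5,-0.9,0],[0,0,0.02]],[[2.5,-0.9,0],[0,0,0]],[[2.5,-0.9,0],[0,0,0]],[[0,0,0],[0,0,0]],[[0,0,0],[0,0,0]],[[0,0,3],[0,0,0]],[[0,0,3],[0,0,0]],[[0,0,2],[0,0,0]],[[0,0,0],[0,0,0]],[[0,0,0],[0,0,0]],[[0,0,0],[0,0,0]]]'

```text
time_s: 10.15
position: [0.52, -0.0276, 0.1422]
tcp_rot: [0.749, 0.662, 0.001, 0.001]
contact_force: [-0.4, -0.7, -0.6]
width: 0.246
```

```bash
python3 - <<'E'
from h import *
im,T=img('wrist','w6'); img('scene','s6')
plan([0.5177,-0.0273,0.0627],-.123)
print(spot('knob_bar_top','wrist',T),spot('anvil_top','wrist',T),spot('sample','wrist',T))
E
```

```text
pos [ 0.5198 -0.0273  0.1422] tilt [ 2.7e-03 -8.0e-04 -1.0e+00] tool y yaw -0.1232 q [-0.281  0.181  1.835 -0.     1.123 -0.157]
shift cm [-0.02 -0.23  7.95] turn z -0.0002
[(0.68, array([ 0.6202, -0.0396,  0.0878]))] [(0.94, array([ 0.5065, -0.024 ,  0.0408]))] [(0.97, array([ 0.5229, -0.0284,  0.1032]))]
```

View pics/w6.png

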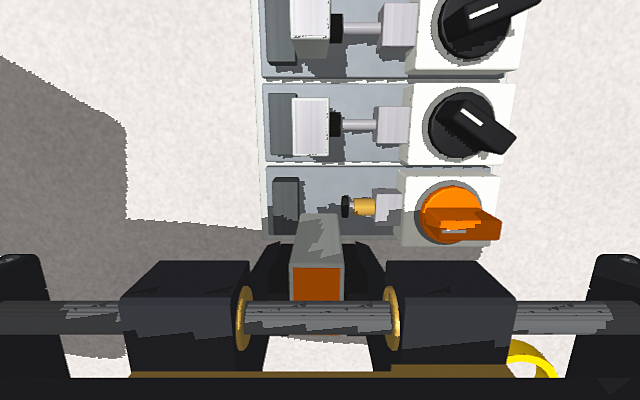

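Emit:
move_arm --targets '[[[0,-0.15,2],[0,0,0]],[[0,0,2],[0,0,0]],[[0,0,1],[0,0,0]],[[0,0,0.7],[0,0,0]],[[0,0,0],[0,0,0]],[[0,0,0],[0,0,0]],[[0,0,0],[0,0,0]]]'

```text
time_s: 11.1
position: [0.518, -0.0268, 0.0846]
tcp_rot: [0.749, 0.662, 0.0, 0.001]
contact_force: [-0.2, 0.2, -0.4]
width: 0.25
```

```bash
python3 - <<'E'
from h import *
im,T=img('wrist','w7'); 
plan([0.5185,-0.0273,0.0627],-.123)
print(bot.get_state()['contact_force'])
a,_=img('scene'); cv2.imwrite('pics/s7.png',cv2.resize(a['pixels'][160:300,260:440,::-1],None,fx=4,fy=4))
E
```

```text
pos [ 0.5179 -0.0268  0.0845] tilt [ 1.5e-03 -4.0e-04 -1.0e+00] tool y yaw -0.1229 q [-0.281  0.268  1.868  0.     1.004 -0.158]
shift cm [-0.05  0.06  2.18] turn z 0.0001
[-0.24128582 -0.55391476 -0.93585175]
```

View pics/w7.png

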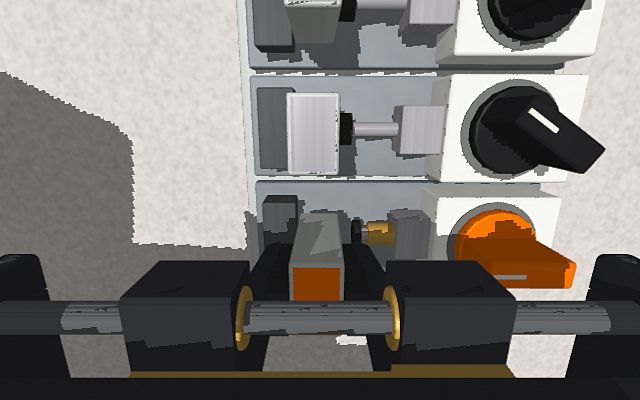

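View pics/s7.png

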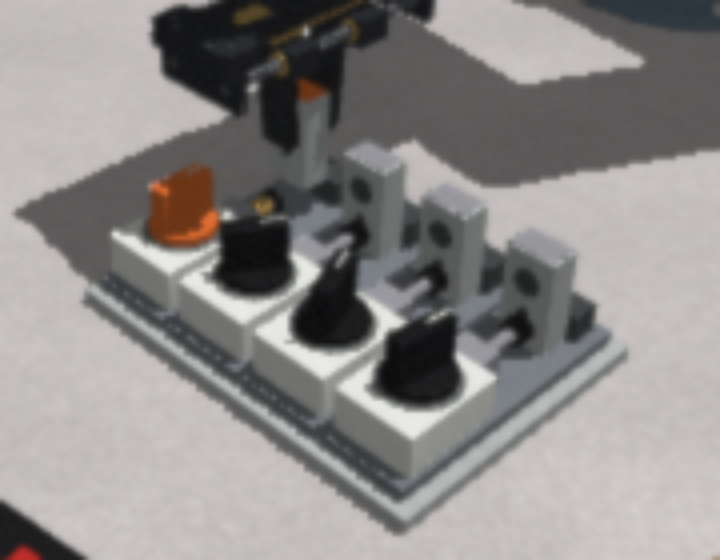

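The sample hangs in the free bay between anvil and tip. I'm lowering it the last 2 cm.

Emit:
move_arm --targets '[[[0,0.05,0.6],[0,0,0]],[[0,0,0.6],[0,0,0]],[[0,0,0.4],[0,0,0]],[[0,0,0.3],[0,0,0]],[[0,0,0.15],[0,0,0]],[[0,0,0],[0,0,0]],[[0,0,0],[0,0,0]],[[0,0,0],[0,0,0]]]'

```text
time_s: 12.0
position: [0.5179, -0.0267, 0.0634]
tcp_rot: [0.749, 0.662, 0.0, 0.0]
contact_force: [-0.2, -0.1, -1.2]
width: 0.25
```

Emit:
move_arm --targets '[[[0,0,0.05],[0,0,0]],[[0,0,0.05],[0,0,0]],[[0,0,0],[0,0,0]],[[0,0,0],[0,0,0]],[[0,0,0],[0,0,0]]]'

```text
time_s: 12.5
position: [0.518, -0.0267, 0.0626]
tcp_rot: [0.749, 0.662, 0.0, 0.0]
contact_force: [-1.6, 0.7, 4.8]
width: 0.247
```

Floor contact reads 4.8 N. I'm opening partway.

Emit:
move_arm --targets '[[[0,0,0],[0,0,0]],[[0,0,0],[0,0,0]],[[0,0,0],[0,0,0]],[[0,0,0],[0,0,0]],[[0,0,0],[0,0,0]]]' --grip 0.55

```text
time_s: 13.0
position: [0.5177, -0.0266, 0.0621]
tcp_rot: [0.749, 0.662, -0.0, -0.0]
contact_force: [-0.6, -0.6, -0.0]
width: 0.551
```

```bash
python3 - <<'E'
from h import *
im,T=img('wrist','w8'); 
print(bot.get_state()['contact_force'])
orange(im,T,.088,(250,200,400,300))
E
```

```text
[-0.15321088  0.40594096  0.31669117]
center [518.9 -19.8] long 18.1 short 13.6 yaw long mod pi 3.018 short 1.4472 [ 297  268   47   32 1465]
```

View pics/w8.png

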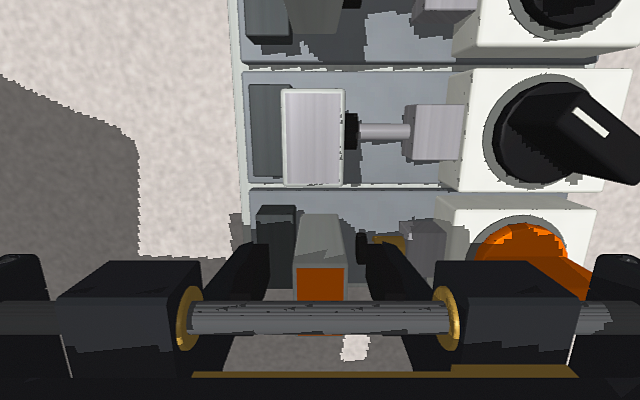

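The sample stands free between the open fingers. I'm raising the arm straight up.

Emit:
move_arm --targets '[[[0,0,-1],[0,0,0]],[[0,0,-2],[0,0,0]],[[0,0,-4],[0,0,0]],[[0,0,-4],[0,0,0]],[[-3,0,-4],[0,0,0]],[[-3,0,0],[0,0,0]],[[0,0,0],[0,0,0]],[[0,0,0],[0,0,0]],[[0,0,0],[0,0,0]]]'

```text
time_s: 13.95
position: [0.51, -0.0854, 0.2117]
tcp_rot: [0.749, 0.662, -0.0, -0.001]
contact_force: [-0.2, 0.1, 0.0]
width: 0.546
```

```bash
python3 - <<'E'
from h import *
im,T=img('wrist','w9'); np.save('T9.npy',T)
p=np.load('bay.npy'); c,s=np.cos(p[2]),np.sin(p[2])
print(spot('sample','wrist',T),spot('bay','wrist',T),spot('knob_bar_top','wrist',T),spot('clamp','wrist',T))
orange(im,T,.088,(200,50,370,250)); orange(im,T,.09,(380,50,640,250))
P=spot('sample','wrist',T)[0][1]; d=P[:2]-p[:2]; print('in bay',c*d[0]+s*d[1],-s*d[0]+c*d[1])
plan([0.6160,-0.0400,0.15],-.123+np.pi/2)
E
```

```text
[(0.89, array([ 0.5202, -0.0295,  0.0198]))] [(0.57, array([ 0.5743, -0.0352,  0.0114]))] [(0.82, array([ 0.6206, -0.0411,  0.0906]))] [(0.88, array([ 0.5786, -0.0381,  0.0337]))]
center [528.2 -20.5] long 0.0 short 0.0 yaw long mod pi 0.0 short 0.0 [331 119   1   1   1]
center [610.9 -42.1] long 45.7 short 21.5 yaw long mod pi 3.0636 short 1.4928 [409 119  58  29 305]
in bay -0.051989650705842556 -0.0007941354927308523
pos [ 0.5103 -0.0856  0.2119] tilt [-7.e-04  4.e-04 -1.e+00] tool y yaw -0.1222 q [-0.396  0.087  1.785  0.     1.27  -0.274]
shift cm [5.81 9.94 6.18] turn z -1.57
```

View pics/w9.png

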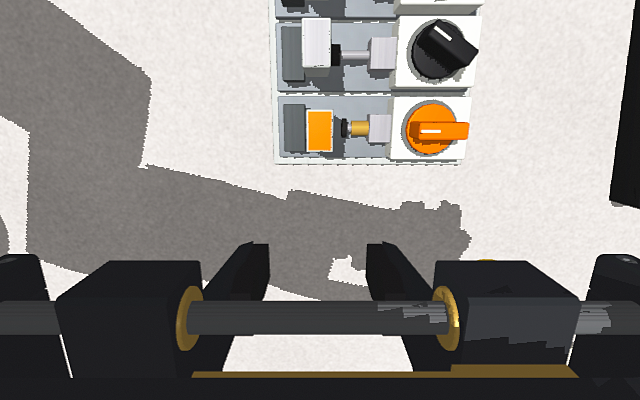

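The sample stands in the bay at (319,131), parallel to the anvil, with a gap to the tip at (345,128). Next I'm going over the knob and turning the gripper 90°.

Emit:
move_arm --targets '[[[2,3.3,0],[0,0,0]],[[2,3.3,0],[0,0,0]],[[1.8,3.3,0],[0,0,0]],[[0,0,0],[0,0,-0.145]],[[0,0,0],[0,0,-0.145]],[[0,0,0],[0,0,-0.145]],[[0,0,0],[0,0,-0.145]],[[0,0,0],[0,0,-0.145]],[[0,0,0],[0,0,-0.145]],[[0,0,0],[0,0,-0.145]],[[0,0,0],[0,0,-0.145]],[[0,0,0],[0,0,-0.145]]]'

```text
time_s: 15.45
position: [0.6157, -0.0404, 0.2119]
tcp_rot: [0.19, 0.982, 0.0, -0.0]
contact_force: [0.0, -1.3, -0.1]
width: 0.554
```

Emit:
move_arm --targets '[[[0,0,0],[0,0,-0.145]],[[0,0,0],[0,0,-0.12]],[[0,0,0],[0,0,0]],[[0,0,0],[0,0,0]],[[0,0,0],[0,0,0]]]' --grip 0.45

```text
time_s: 15.95
position: [0.6157, -0.0406, 0.2121]
tcp_rot: [0.063, 0.998, 0.0, -0.0]
contact_force: [-0.3, 0.0, 0.1]
width: 0.451
```

```bash
python3 - <<'E'
from h import *
im,T=img('wrist','w10'); np.save('T10.npy',T)
p=np.load('bay.npy'); c,s=np.cos(p[2]),np.sin(p[2])
for n in ['sample','bay','knob_bar_top','knob_grip','anvil_top','nest']: print(n,spot(n,'wrist',T))
plan([0.6160,-0.0400,0.072],-.123+np.pi/2)
E
```

```text
sample [(0.63, array([ 0.5189, -0.0285,  0.0204])), (0.23, array([0.5951, 0.1536, 0.0073])), (0.2, array([ 0.6173, -0.0417,  0.086 ]))]
bay []
knob_bar_top [(0.96, array([ 0.6188, -0.0409,  0.089 ]))]
knob_grip [(0.77, array([ 0.6154, -0.0381,  0.0862])), (0.35, array([ 0.5878,  0.0618, -0.0019]))]
anvil_top [(0.93, array([ 0.5049, -0.0218,  0.0394]))]
nest []
pos [ 0.6158 -0.0408  0.2122] tilt [ 0. -0. -1.] tool y yaw 1.4466 q [-0.258  0.304  1.529 -0.     1.309 -1.705]
shift cm [-1.000e-02  8.000e-02  1.402e+01] turn z -0.0012
```

View pics/w10.png

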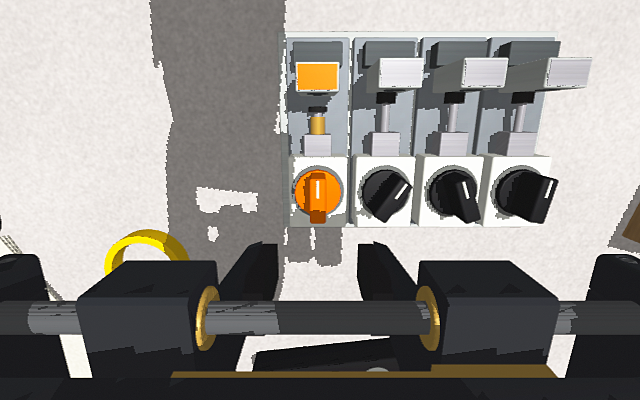

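```bash
python3 - <<'E'
import cv2
a=cv2.imread('pics/w10.png'); cv2.imwrite('pics/w10c.png',cv2.resize(a[20:240,270:360],None,fx=6,fy=6,interpolation=0)[:1320][ -600:])
E
```

```text
(no output)
```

View pics/w10c.png

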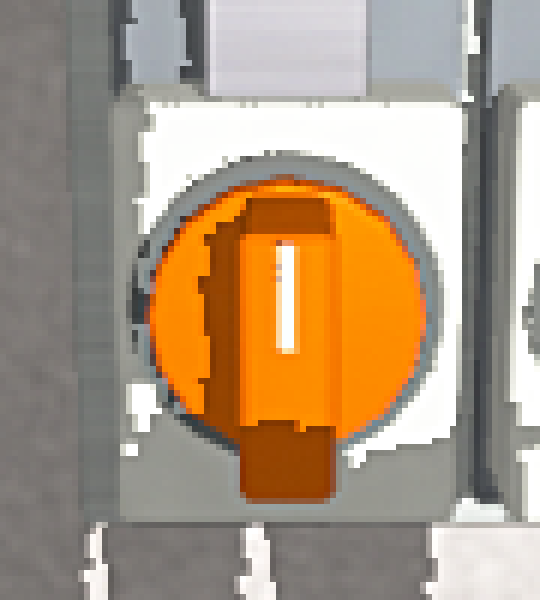

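```bash
python3 - <<'E'
from h import *
T=np.load('T10.npy'); im,_=img('wrist')
print(ray(im,T,317.9,200.9,.09), ray(im,T,317.9,233/6+140,.09),ray(im,T,317.9,498/6+140,.09))
plan([0.6160,-0.0400,0.072],-.123+np.pi/2)
E
```

```text
[ 0.61561748 -0.03990273  0.09      ] [ 0.59681775 -0.03752415  0.09      ] [ 0.63521139 -0.04238179  0.09      ]
pos [ 0.6158 -0.0408  0.2122] tilt [ 0.  0. -1.] tool y yaw 1.4467 q [-0.258  0.304  1.529  0.     1.309 -1.705]
shift cm [-1.000e-02  8.000e-02  1.402e+01] turn z -0.0011
```

Emit:
move_arm --targets '[[[0,0.05,3],[0,0,0]],[[0,0,3],[0,0,0]],[[0,0,3],[0,0,0]],[[0,0,2],[0,0,0]],[[0,0,0],[0,0,0]],[[0,0,0],[0,0,0]],[[0,0,0],[0,0,0]]]' --grip 0.35

```text
time_s: 17.05
position: [0.617, -0.0406, 0.104]
tcp_rot: [0.062, 0.998, -0.0, 0.001]
contact_force: [0.5, -1.1, 0.0]
width: 0.352
```

```bash
python3 - <<'E'
from h import *
im,T=img('wrist','w11')
plan([0.6160,-0.0400,0.072],-.125+np.pi/2)
E
```

```text
pos [ 0.617  -0.0406  0.1041] tilt [ 2.9e-03 -8.0e-04 -1.0e+00] tool y yaw 1.447 q [-0.257  0.43   1.599 -0.     1.11  -1.704]
shift cm [0.12 0.05 3.21] turn z 0.0012
```

View pics/w11.png

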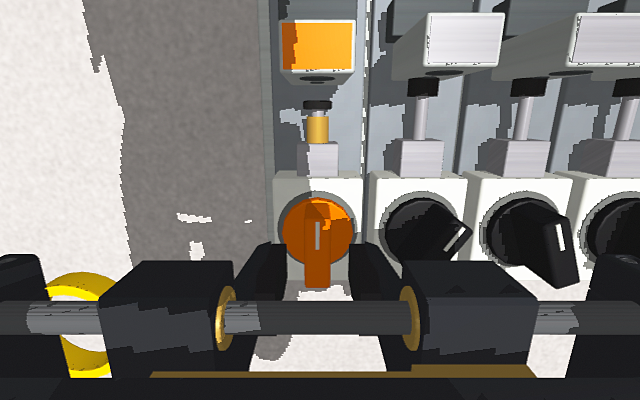

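The fingertips straddle the bar, which is at (317,245), clear of the black knob. I'm descending and gripping.

Emit:
move_arm --targets '[[[0.1,0.05,1.5],[0,0,0]],[[0,0,1.2],[0,0,0]],[[0,0,0.5],[0,0,0]],[[0,0,0],[0,0,0]],[[0,0,0],[0,0,0]],[[0,0,0],[0,0,0]]]'

```text
time_s: 17.7
position: [0.6148, -0.0396, 0.0699]
tcp_rot: [0.062, 0.998, 0.0, -0.0]
contact_force: [0.9, 0.6, 0.3]
width: 0.35
```

Emit:
move_arm --targets '[[[0,0,0],[0,0,0]],[[0,0,0],[0,0,0]],[[0,0,0],[0,0,0]],[[0,0,0],[0,0,0]],[[0,0,0],[0,0,0]],[[0,0,0],[0,0,0]]]' --grip 0 --newtons 50

```text
time_s: 18.3
position: [0.6149, -0.0403, 0.0703]
tcp_rot: [0.062, 0.998, -0.0, 0.0]
contact_force: [-1.3, -5.8, -0.3]
width: 0.156
```

```bash
cat >> h.py <<'E'
def st():
    s=bot.get_state(); T=Ttool(); print('t',round(s['time_s'],2),'F',np.round(s['contact_force'],1),'M',np.round(s['torque'],3),'yaw',round(float(np.arctan2(T[1,1],T[0,1])),4),'pos',np.round(s['position'],4),'w',round(s['width'],3),'e6',np.round(s['joint_efforts'][5],3),'q6',np.round(s['q'][5],4))
E
python3 -c "
from h import *
st()"
```

```text
t 18.3 F [-1.3 -5.8 -0.3] M [-0.781  0.01   0.023] yaw 1.4468 pos [ 0.6149 -0.0403  0.0703] w 0.156 e6 -0.015 q6 -1.7038
```

Emit:
move_arm --targets '[[[0,0,0],[0,0,0.05]],[[0,0,0],[0,0,0.05]],[[0,0,0],[0,0,0.05]],[[0,0,0],[0,0,0.05]],[[0,0,0],[0,0,0]]]'

```text
time_s: 18.8
position: [0.615, -0.04, 0.0703]
tcp_rot: [0.161, 0.987, -0.0, 0.0]
contact_force: [-0.4, -5.0, 0.4]
width: 0.152
```

```bash
python3 -c "
from h import *
st()"
```

```text
t 18.8 F [-0.4 -5.   0.4] M [-0.628  0.013  0.051] yaw 1.2467 pos [ 0.615  -0.04    0.0703] w 0.152 e6 0.583 q6 -1.5036
```

Emit:
move_arm --targets '[[[0,0,0],[0,0,0.05]],[[0,0,0],[0,0,0.05]],[[0,0,0],[0,0,0.05]],[[0,0,0],[0,0,0.05]],[[0,0,0],[0,0,0.05]],[[0,0,0],[0,0,0.05]],[[0,0,0],[0,0,0.05]],[[0,0,0],[0,0,0.05]],[[0,0,0],[0,0,0]]]'

```text
time_s: 19.7
position: [0.6154, -0.0393, 0.0703]
tcp_rot: [0.354, 0.935, 0.0, 0.0]
contact_force: [2.3, -0.5, -1.8]
width: 0.155
```

```bash
python3 -c "
from h import *
st(); img('wrist','w12')"
```

```text
t 19.7 F [ 2.3 -0.5 -1.8] M [-0.121 -0.445  0.099] yaw 0.8479 pos [ 0.6154 -0.0393  0.0703] w 0.155 e6 0.596 q6 -1.1046
```

View pics/w12.png

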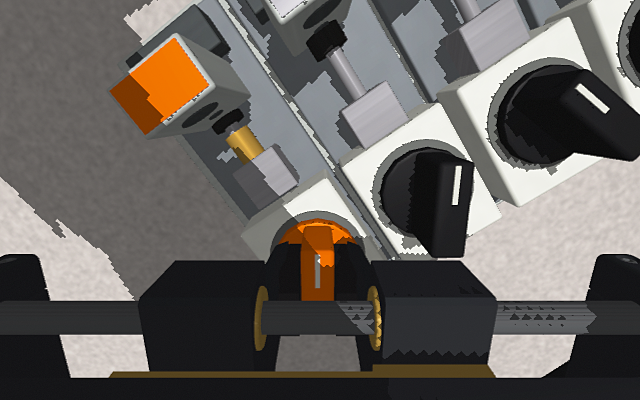

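Emit:
move_arm --targets '[[[0,0,0],[0,0,0.04]],[[0,0,0],[0,0,0]]]'

```text
time_s: 19.95
position: [0.6154, -0.0392, 0.0703]
tcp_rot: [0.372, 0.928, 0.0, 0.0]
contact_force: [3.1, -0.4, -1.9]
width: 0.152
```

```bash
python3 -c "
from h import *
st()"
```

```text
t 19.95 F [ 3.1 -0.4 -1.9] M [ 0.047 -0.699  0.128] yaw 0.8085 pos [ 0.6154 -0.0392  0.0703] w 0.152 e6 0.516 q6 -1.0652
```

Emit:
move_arm --targets '[[[0,0,0],[0,0,0.04]],[[0,0,0],[0,0,0]]]'

```text
time_s: 20.15
position: [0.6155, -0.0392, 0.0703]
tcp_rot: [0.39, 0.921, 0.001, 0.0]
contact_force: [5.0, 0.9, -2.8]
width: 0.159
```

```bash
python3 -c "
from h import *
st()"
```

```text
t 20.15 F [ 5.   0.9 -2.8] M [ 0.275 -0.912  0.154] yaw 0.7686 pos [ 0.6155 -0.0392  0.0703] w 0.159 e6 0.52 q6 -1.0253
```

Emit:
move_arm --targets '[[[0,0,0],[0,0,0.04]],[[0,0,0],[0,0,0]]]'

```text
time_s: 20.35
position: [0.6155, -0.0391, 0.0703]
tcp_rot: [0.409, 0.913, 0.001, 0.001]
contact_force: [4.9, 0.7, -3.5]
width: 0.155
```

```bash
python3 -c "
from h import *
st(); img('wrist','w13')"
```

```text
t 20.35 F [ 4.9  0.7 -3.5] M [ 0.307 -0.902  0.14 ] yaw 0.7286 pos [ 0.6155 -0.0391  0.0703] w 0.155 e6 0.486 q6 -0.9853
```

View pics/w13.png

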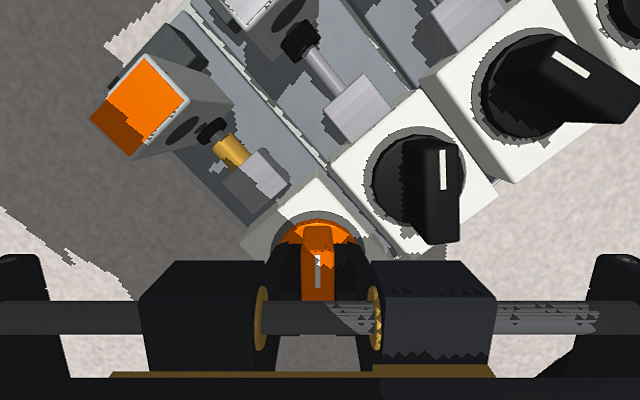

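Emit:
move_arm --targets '[[[0,0,0],[0,0,0.04]],[[0,0,0],[0,0,0]]]'

```text
time_s: 20.6
position: [0.6156, -0.0391, 0.0703]
tcp_rot: [0.427, 0.904, 0.001, 0.001]
contact_force: [5.0, 3.2, -3.5]
width: 0.156
```

```bash
python3 -c "
from h import *
st()"
```

```text
t 20.6 F [ 5.   3.2 -3.5] M [ 0.325 -0.998  0.185] yaw 0.6886 pos [ 0.6156 -0.0391  0.0703] w 0.156 e6 0.486 q6 -0.9453
```

Emit:
move_arm --targets '[[[0,0,0],[0,0,0.04]],[[0,0,0],[0,0,0]]]'

```text
time_s: 20.8
position: [0.6156, -0.039, 0.0703]
tcp_rot: [0.445, 0.896, 0.001, 0.001]
contact_force: [5.6, 2.9, -3.1]
width: 0.152
```

```bash
python3 -c "
from h import *
st()
im,T=img('wrist','w14')"
```

```text
t 20.8 F [ 5.6  2.9 -3.1] M [ 0.322 -0.98   0.168] yaw 0.6485 pos [ 0.6156 -0.039   0.0703] w 0.152 e6 0.495 q6 -0.9053
```

View pics/w14.png

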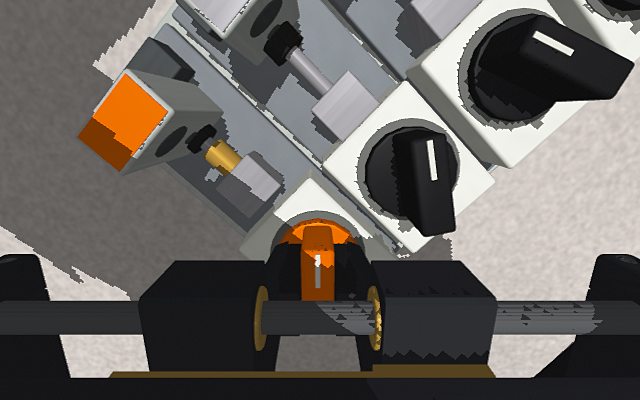

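Emit:
move_arm --targets '[[[0,0,0],[0,0,0.04]],[[0,0,0],[0,0,0]]]'

```text
time_s: 21.05
position: [0.6157, -0.0389, 0.0703]
tcp_rot: [0.463, 0.886, 0.001, 0.001]
contact_force: [5.6, 2.3, -4.1]
width: 0.157
```

```bash
python3 -c "
from h import *
st()"
```

```text
t 21.05 F [ 5.6  2.3 -4.1] M [ 0.374 -1.081  0.125] yaw 0.6086 pos [ 0.6157 -0.0389  0.0703] w 0.157 e6 0.496 q6 -0.8653
```

Emit:
move_arm --targets '[[[0,0,0],[0,0,0.04]],[[0,0,0],[0,0,0]]]'

```text
time_s: 21.25
position: [0.6158, -0.0389, 0.0703]
tcp_rot: [0.48, 0.877, 0.001, 0.001]
contact_force: [5.9, 2.1, -4.7]
width: 0.151
```

```bash
python3 -c "
from h import *
st()"
```

```text
t 21.25 F [ 5.9  2.1 -4.7] M [ 0.372 -1.087  0.223] yaw 0.5685 pos [ 0.6158 -0.0389  0.0703] w 0.151 e6 0.497 q6 -0.8253
```

Emit:
move_arm --targets '[[[0,0,0],[0,0,0.04]],[[0,0,0],[0,0,0]]]'

```text
time_s: 21.45
position: [0.6158, -0.0389, 0.0703]
tcp_rot: [0.498, 0.867, 0.001, 0.001]
contact_force: [6.9, 2.6, -3.0]
width: 0.153
```

```bash
python3 -c "
from h import *
st()
im,T=img('wrist','w15')"
```

```text
t 21.45 F [ 6.9  2.6 -3. ] M [ 0.444 -1.151  0.172] yaw 0.5286 pos [ 0.6158 -0.0389  0.0703] w 0.153 e6 0.498 q6 -0.7854
```

View pics/w15.png

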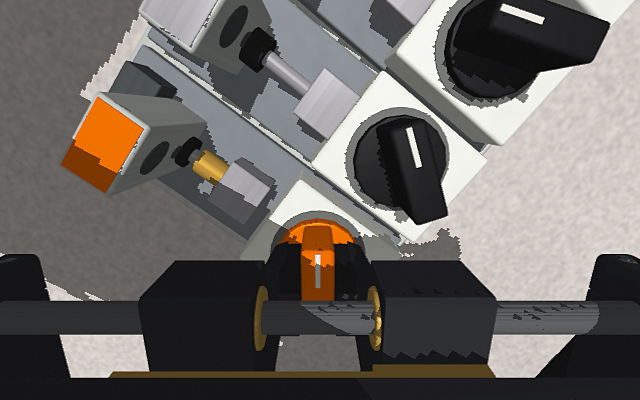

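Emit:
move_arm --targets '[[[0,0,0],[0,0,0.04]],[[0,0,0],[0,0,0]]]'

```text
time_s: 21.7
position: [0.6159, -0.0389, 0.0703]
tcp_rot: [0.515, 0.857, 0.001, 0.001]
contact_force: [7.5, 2.6, -4.2]
width: 0.152
```

```bash
python3 -c "
from h import *
st()"
```

```text
t 21.7 F [ 7.5  2.6 -4.2] M [ 0.448 -1.194  0.152] yaw 0.4885 pos [ 0.6159 -0.0389  0.0703] w 0.152 e6 0.498 q6 -0.7453
```

Emit:
move_arm --targets '[[[0,0,0],[0,0,0.04]],[[0,0,0],[0,0,0]]]'

```text
time_s: 21.9
position: [0.616, -0.0388, 0.0703]
tcp_rot: [0.532, 0.847, 0.001, 0.001]
contact_force: [6.9, 2.8, -5.4]
width: 0.159
```

```bash
python3 -c "
from h import *
st()
im,T=img('wrist','w16'); cv2.imwrite('pics/w16c.png',cv2.resize(im['pixels'][40:240,20:320,::-1],None,fx=2.5,fy=2.5))"
```

```text
t 21.9 F [ 6.9  2.8 -5.4] M [ 0.445 -1.277  0.181] yaw 0.4486 pos [ 0.616  -0.0388  0.0703] w 0.159 e6 0.513 q6 -0.7054
```

View pics/w16c.png

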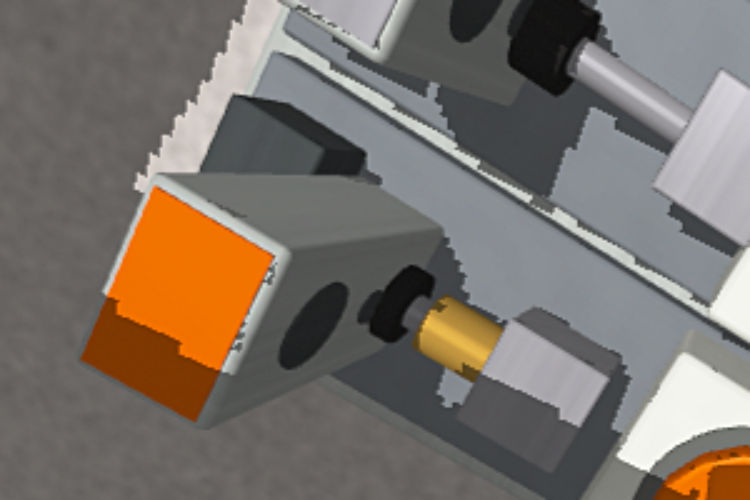

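The tip appears to have just reached the sample at crop (395,300): joint effort is up 0.015, as expected for sliding friction. I'll use smaller steps now.

Emit:
move_arm --targets '[[[0,0,0],[0,0,0.03]],[[0,0,0],[0,0,0]]]'

```text
time_s: 22.15
position: [0.616, -0.0388, 0.0703]
tcp_rot: [0.545, 0.839, 0.001, 0.001]
contact_force: [7.8, 4.1, -5.2]
width: 0.154
```

```bash
python3 -c "
from h import *
st()"
```

```text
t 22.15 F [ 7.8  4.1 -5.2] M [ 0.486 -1.316  0.258] yaw 0.419 pos [ 0.616  -0.0388  0.0703] w 0.154 e6 0.485 q6 -0.6757
```

Emit:
move_arm --targets '[[[0,0,0],[0,0,0.03]],[[0,0,0],[0,0,0]]]'

```text
time_s: 22.35
position: [0.6161, -0.0388, 0.0703]
tcp_rot: [0.557, 0.83, 0.001, 0.001]
contact_force: [7.1, 3.5, -4.5]
width: 0.157
```

```bash
python3 -c "
from h import *
st()"
```

```text
t 22.35 F [ 7.1  3.5 -4.5] M [ 0.487 -1.372  0.251] yaw 0.3891 pos [ 0.6161 -0.0388  0.0703] w 0.157 e6 0.518 q6 -0.6458
```

Emit:
move_arm --targets '[[[0,0,0],[0,0,0.03]],[[0,0,0],[0,0,0]]]'

```text
time_s: 22.55
position: [0.6162, -0.0388, 0.0703]
tcp_rot: [0.569, 0.822, 0.001, 0.001]
contact_force: [7.9, 3.4, -5.1]
width: 0.156
```

```bash
python3 -c "
from h import *
st()"
```

```text
t 22.55 F [ 7.9  3.4 -5.1] M [ 0.497 -1.395  0.301] yaw 0.3591 pos [ 0.6162 -0.0388  0.0703] w 0.156 e6 0.55 q6 -0.6158
```

```bash
python3 -c "
from h import *
for i in range(6):
    im,T=img('wrist','w17'); s=bot.get_state(); print(np.round(s['torque'],3),round(s['joint_efforts'][5],4))
cv2.imwrite('pics/w17c.png',cv2.resize(im['pixels'][40:240,20:320,::-1],None,fx=2.5,fy=2.5))"
```

```text
[ 0.496 -1.397  0.287] 0.3562
[ 0.496 -1.397  0.362] 0.2929
[ 0.504 -1.389  0.301] 0.2793
[ 0.455 -1.325  0.277] 0.277
[ 0.458 -1.414  0.319] 0.2767
[ 0.466 -1.41   0.322] 0.2766
```

View pics/w17c.png

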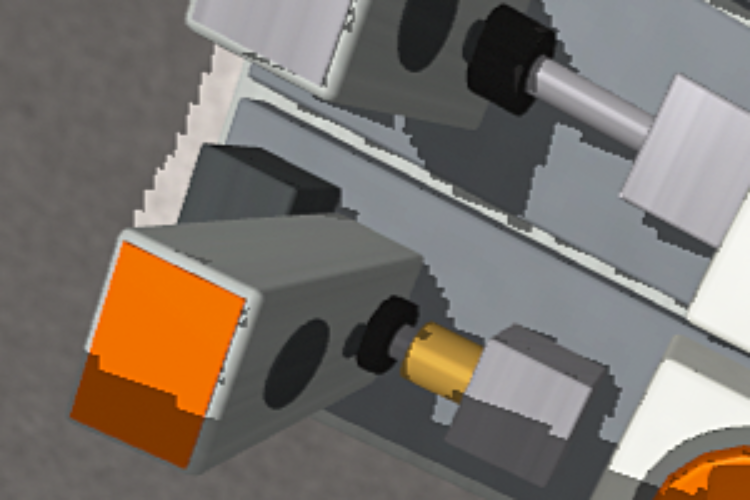

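```bash
cat >> h.py <<'E'
def settle(n=6,fn=None):
    M=[]
    for i in range(n):
        im,T=img('wrist',fn); s=bot.get_state(); M.append(s['torque'][2])
    print('Mz',round(np.mean(M),4),'e6',round(s['joint_efforts'][5],4),'t',round(s['time_s'],2)); st()
    return im
E
echo
```

Emit:
move_arm --targets '[[[0,0,0],[0,0,0.03]],[[0,0,0],[0,0,0]]]'

```text
time_s: 23.05
position: [0.6162, -0.0387, 0.0703]
tcp_rot: [0.582, 0.813, 0.001, 0.001]
contact_force: [8.7, 2.8, -5.0]
width: 0.154
```

```bash
python3 -c "
from h import *
st()
settle()"
```

```text
t 23.05 F [ 8.7  2.8 -5. ] M [ 0.478 -1.421  0.371] yaw 0.3292 pos [ 0.6162 -0.0387  0.0703] w 0.154 e6 0.582 q6 -0.5859
Mz 0.3058 e6 0.309 t 23.35
t 23.35 F [ 8.1  3.5 -5.6] M [ 0.516 -1.391  0.283] yaw 0.3299 pos [ 0.6162 -0.0387  0.0703] w 0.157 e6 0.309 q6 -0.5866
```

The effort rises by 0.032 N·m per 0.03 rad, which matches the plunger spring (≈2.5 N per step). So the sample is on the anvil, at an estimated 11 N. I'll make one last small step.

Emit:
move_arm --targets '[[[0,0,0],[0,0,0.012]],[[0,0,0],[0,0,0]]]'

```text
time_s: 23.55
position: [0.6162, -0.0387, 0.0703]
tcp_rot: [0.586, 0.81, 0.001, 0.001]
contact_force: [8.1, 3.0, -5.2]
width: 0.154
```

```bash
python3 -c "
from h import *
st()
settle(8,'w18')"
```

```text
t 23.55 F [ 8.1  3.  -5.2] M [ 0.539 -1.439  0.327] yaw 0.3178 pos [ 0.6162 -0.0387  0.0703] w 0.154 e6 0.486 q6 -0.5744
Mz 0.3735 e6 0.3767 t 23.95
t 23.95 F [ 8.2  3.3 -5.7] M [ 0.481 -1.451  0.342] yaw 0.318 pos [ 0.6162 -0.0387  0.0703] w 0.152 e6 0.377 q6 -0.5747
```

Wind-up is at most 0.24, so the clamp force is at least (0.374−0.24)/0.013 ≈ 10 N. My estimate is 11–13 N. I'm letting go.

Emit:
move_arm --targets '[[[0,0,0],[0,0,0]],[[0,0,0],[0,0,0]],[[0,0,0],[0,0,0]],[[0,0,-1],[0,0,0]],[[0,0,-2],[0,0,0]],[[0,0,-4],[0,0,0]],[[0,0,-4],[0,0,0]],[[0,0,-3],[0,0,0]],[[0,0,0],[0,0,0]],[[0,0,0],[0,0,0]],[[0,0,0],[0,0,0]]]' --grip 0.35

```text
time_s: 25.05
position: [0.6139, -0.0395, 0.2089]
tcp_rot: [0.587, 0.809, -0.0, -0.001]
contact_force: [-0.1, -0.6, -0.4]
width: 0.351
```

```bash
python3 -c "
from h import *
im,T=img('wrist','w19'); st()
p=np.load('bay.npy'); c,s=np.cos(p[2]),np.sin(p[2])
for n in ['sample','knob_bar_top','anvil_top','clamp']:
    S=spot(n,'wrist',T)
    if S: P=S[0]; d=P[1][:2]-p[:2]; print(n,P[0],'bay',np.round([c*d[0]+s*d[1],-s*d[0]+c*d[1],P[1][2]-.012],4))
S=bot.spot_point('x' and 'sample','wrist')
a,Ta=img('scene'); cv2.imwrite('pics/s19.png',cv2.resize(a['pixels'][160:300,260:440,::-1],None,fx=4,fy=4))
for n in ['sample','tape_roll','pen_cup']: print(n,spot(n,'scene',Ta))
"
```

```text
t 25.1 F [ 0.6 -0.5 -0.1] M [-0.016 -0.075 -0.032] yaw 0.315 pos [ 0.6138 -0.0395  0.2085] w 0.349 e6 -0.002 q6 -0.5719
sample 0.94 bay [-0.0558  0.0026  0.0132]
knob_bar_top 0.7 bay [ 0.0498 -0.0009  0.0801]
clamp 0.79 bay [-0.0129 -0.0027  0.0216]
sample [(0.82, array([ 0.5184, -0.0322,  0.0229]))]
tape_roll [(0.91, array([ 6.942e-01, -2.488e-01, -2.000e-04])), (0.72, array([ 0.4105,  0.371 , -0.001 ]))]
pen_cup [(0.74, array([ 6.096e-01, -4.438e-01, -2.000e-04]))]
```

View pics/w19.png

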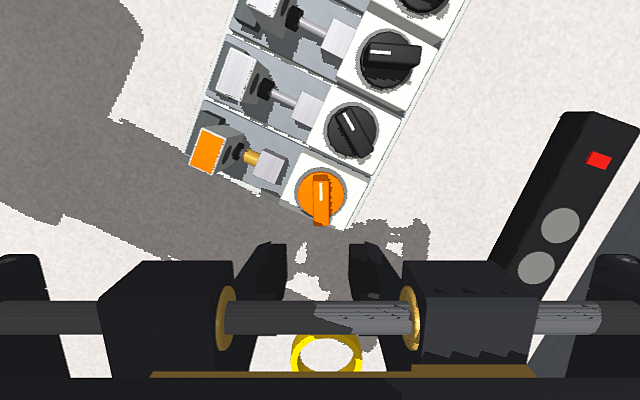

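View pics/s19.png

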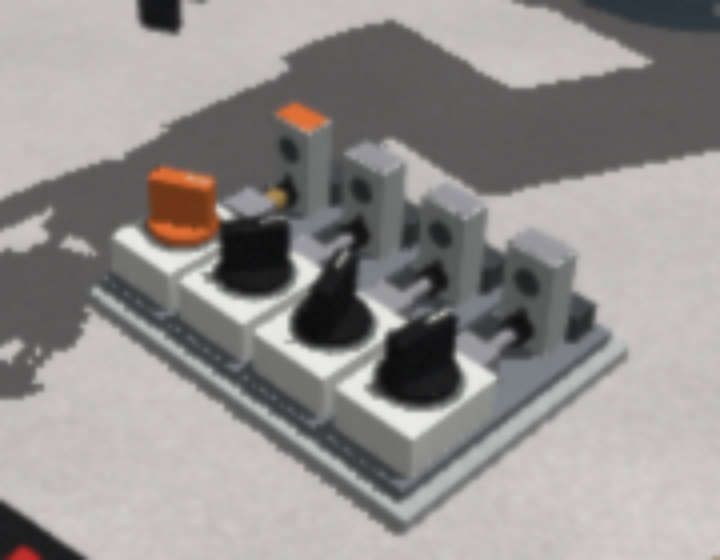

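```bash
python3 - <<'E'
from h import *
im,T=img('wrist'); p=np.load('bay.npy'); c,s=np.cos(p[2]),np.sin(p[2])
h=cv2.cvtColor(im['pixels'],cv2.COLOR_RGB2HSV)
m=((h[:,:,0]<25)&(h[:,:,1]>150)&(h[:,:,2]>70)).astype(np.uint8); m[:,:185]=0; m[:,228:]=0; m[:120]=0;m[180:]=0
C=max(cv2.findContours(m,0,1)[0],key=cv2.contourArea)[:,0]
P=np.array([ray(im,T,u+0.,v+0.,.088)[:2] for u,v in C]); r=cv2.minAreaRect((P*1000).astype(np.float32)); d=np.array(r[0])/1000-p[:2]
print(r,'bay',c*d[0]+s*d[1],-s*d[0]+c*d[1],'bay yaw deg',np.degrees(p[2]))
E
```

```text
((515.3748779296875, -27.956920623779297), (30.1448974609375, 18.39432716369629), 82.6846923828125) bay -0.05696795288222121 0.00014363014718031357 bay yaw deg -7.066499938834212
```

The top of the sample measures x = −57.0 mm, y = 0.1 mm in the bay, with a yaw error of about 0.25°. It is flush, so I'm handing in.

```bash
python3 -c "
from cell import bot
print(bot.sign_off())"
```

```text
the job is handed in; nothing more can be done
None
```

The sample is standing clamped against the anvil in the free bay, and I have let go and handed the job in. I put it down about 3 mm short of the anvil and turned the orange knob clockwise by about 1.13 rad. The clamp slid the sample home along the way.

**Position:** the last wrist picture put the sample's top at bay x = −57.0 mm, y = 0.1 mm, and about 0.25° off the bay's axis. That is flush with the anvil. The network was looser, at (−55.8, 2.6) mm, which is within its usual error.

**Clamp force:** I estimate 11–13 N. The wrist and joint-6 torque readings rule out less than about 10 N. I put the upper limit at about 15 N. The force was never measured directly.

**Knob and surroundings:** in the pictures the knob stayed where I left it after release, and the arm was clear with the force reading near zero. The tape roll and pen cup had not moved in a re-check. I did not re-measure the mug, flange and parts box, but the arm never went near them. The full bays and their knobs look unchanged.

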